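Feel along the plug heads of a toy rocker

TASK

The curved wooden rocker of a toy lies on a springy sanding rest. Run the fingertips lightly along it and feel every one of its five domed plug heads in turn, from the end with the big round eye to the square-cut end, to check that each is smooth. Only touch it: do not push it down hard, grip or lift it, leave the things around it where they stand, and finish with the hand clear.

Things in the scene. Friction and masses are not known exactly. Their poses are not given: they have to be found in the camera images.
- rocker: Flat curved light-wood bar, bow of 130 mm centre-line radius, 28 wide, 18 thick, about 230 long. Origin: mid-length, on the centre line, underside, 52 mm above the table. z up; x to the outside of the bow (its circle centre: x -130, y 0); y towards the round end (50 mm eye, dark 26 mm hole at x -52, y 104); the -y end is cut square. Flat top at z 18 (70 mm above the table). Cannot shift sideways.
- plug1: The first plug head counted from the round end: a smooth dark-wood dome 15 mm across on the rocker's centre line, 2.5 mm high above the rocker's flat top face. Origin: the very top of the dome, 72.5 mm above the table when not pressed. Axes as the rocker's. Neighbouring heads stand 46 mm apart along the bow
- plug2: The second plug head counted from the round end: a smooth dark-wood dome 15 mm across on the rocker's centre line, 2.5 mm high above the rocker's flat top face. Origin: the very top of the dome, 72.5 mm above the table when not pressed. Axes as the rocker's. Neighbouring heads stand 46 mm apart along the bow
- plug3: The third plug head counted from the round end: a smooth dark-wood dome 15 mm across on the rocker's centre line, 2.5 mm high above the rocker's flat top face. Origin: the very top of the dome, 72.5 mm above the table when not pressed. Axes as the rocker's. Neighbouring heads stand 46 mm apart along the bow
- plug4: The fourth plug head counted from the round end: a smooth dark-wood dome 15 mm across on the rocker's centre line, 2.5 mm high above the rocker's flat top face. Origin: the very top of the dome, 72.5 mm above the table when not pressed. Axes as the rocker's. Neighbouring heads stand 46 mm apart along the bow
- plug5: The fifth plug head counted from the round end: a smooth dark-wood dome 15 mm across on the rocker's centre line, 2.5 mm high above the rocker's flat top face. Origin: the very top of the dome, 72.5 mm above the table when not pressed. Axes as the rocker's. Neighbouring heads stand 46 mm apart along the bow
- rest (a joint): How far the rocker is pushed down on its springs, m: 0 at rest, grows as it is pressed, up to a stop at 0.018; negative if it is pulled up. The rocker stays level, gives 1 mm for each 0.4 N (lightly is up to about 10 mm) and springs back by itself.
- jig: Fixed plywood base plate of the sanding rest, 160 x 270 x 12 mm, on the table. Origin: centre of its underside, on the table; x as the rocker's x (the rocker's origin is at x = 30, y = 0 mm), y as the rocker's. Three spring posts carry the rocker.
- doll: Bystander: loose wooden peg doll, 34 mm across, 74 mm tall, upright on the base plate in the hollow of the bow. Origin: centre of its foot (12 mm above the table), z up its axis.
- dowel: Bystander: loose dowel offcut, 24 mm across, 35 mm tall, upright on the base plate outside the bow. Origin: centre of its foot (12 mm above the table), z up its axis.
- glue: Bystander: loose white glue bottle, 56 mm across, 150 mm tall, upright on the table. Origin: centre of its foot.
- house: Bystander: loose wooden model house, 90 x 110 mm walls under a gable roof about 135 x 115 mm, 130 mm tall, on the table. Origin: centre of its underside.

How it is judged (in metres and radians):
On the way, in this order (a step that is already met when the one before it is completed fails the run):
1. the fingers touch the first plug head from the round end (contact force between the fingers and plug1 above 0.15 N), for 0.06 s.
2. the fingers touch the second plug head from the round end (contact force between the fingers and plug2 above 0.15 N), for 0.06 s.
3. the fingers touch the third plug head from the round end (contact force between the fingers and plug3 above 0.15 N), for 0.06 s.
4. the fingers touch the fourth plug head from the round end (contact force between the fingers and plug4 above 0.15 N), for 0.06 s.
5. the fingers touch the fifth plug head from the round end (contact force between the fingers and plug5 above 0.15 N), for 0.06 s.
At the end, for the whole second after the job is handed in: All five plug heads have been touched in order, the rocker has sprung back (within 2 mm of its rest height), and the doll, dowel, glue bottle and house stand upright within 20 mm of where they began (value of joint rest between -0.002 and 0.002 m and distance of each of doll, dowel, glue, house from where it was at the start of the episode below 0.02 m and angle between each of doll, dowel, glue, house's own z axis and vertical below 0.2 rad).
It fails at once if the rocker is pushed down hard: more than 15 mm, or with more than 20 N (value of joint rest above 0.015 m or contact force between the fingers and rocker above 20 N).
It fails at once if the rocker is pulled up by more than 4 mm (value of joint rest below -0.004 m).
It fails at once if a bystander is moved by more than 20 mm, lifted or tipped (distance of any of doll, dowel, glue, house from where it was at the start of the episode above 0.02 m or angle between any of doll, dowel, glue, house's own z axis and vertical above 0.5 rad).
It also fails if it takes over 40 s, if anything falls off the work surface, if the arm or the gripper's body presses on something with over 40 N, if the wrist force passes 120 N, or if a joint passes its speed limit or range.

ROBOT

A 6-joint arm with a two-finger parallel gripper is mounted at the origin on the work surface. World frame = base frame: x ahead of the robot, y to its left, z up, the work surface at z = 0. Lengths are in m, angles in degrees, forces in N, time in s.
With the tool pointing down it reaches from about 0.4 to 0.825 m from the base axis. Payload 7 kg.
Tool frame: the origin (TCP) lies on the front face of the gripper's body, between the roots of the fingers; the fingertips stand 66 mm ahead of it and the grasp point (between the pads) lies 47 mm ahead of it; z points along the fingers, y is the line along which they close (so a half turn about z gives the same grasp; the last joint's range is limited). The gripper opens to 88 mm and grips with 3 to 60 N. Pads are 19 mm wide; open, the fingers measure 130 mm over their backs; the gripper's body (78 mm by 193 mm) begins 47 mm behind the grasp point.
Start: joints at [82.454, 20.546, 0.682, 0, -70.136, -16.507], TCP at [0.275, 0.616, 0.292] pointing down, gripper open.
Joint ranges: [-176.03, 176.03], [-82.01, 121.73], [-58.28, 71.71], [-173.87, 95.51], [-174.79, -0.11], [-173.66, 173.66]. Speed limits (degrees/s): [136.94, 136.94, 172.46, 180, 180, 180].

INTERFACE

Orientations are given as [roll, pitch, yaw] about the fixed x, y, z axes, in that order (R = Rz(yaw) Ry(pitch) Rx(roll)).
In Python, from plant import ctrl gives the robot as it stands.
- The arm moves only by the tool send_rows, never from a script. Its argument "deltas" is a list of rows, each a list of 2 entries, a list of its own where there are three numbers: the shift along the tool's x, y, z each as a share of 800 mm, from -1 to 1, then the turn about the tool's z as a share of 90 degrees, from -1 to 1. A call has exactly 5 rows; each row is the pose to reach, as a shift and turn from the pose commanded when the call began, along the tool's axes at that moment; what a row does not reach only later rows make up. A row lasts 1/12 s, in which the tool goes at most 41.7 mm and 7.16 degrees, less where a joint would pass 70% of its speed; a pose out of reach is approached as far as the arm can. A call with a number of a shift or a turn outside -1 to 1 is refused whole. A call with a gripper value outside its range is refused whole. "gripper" is the opening, from 0 (shut) to 1 (fully open), set as the call begins (left out, the last holds). The fingers move at their own pace and stop on an object; the grip force is fixed at half the most. Time passes only in rows, so rows that repeat a pose let the fingers close, or fill a call up. It gives the time, the measured TCP pose, the force, the opening and the grip force at its end, in the units of the state.
- ctrl.get_obs(): the state, without advancing time (a new reading comes with each control period).
- ctrl.snapshot(name): name is "scene" or "side" or "wrist"; returns a dict with "color" (400x640x3 uint8, red, green, blue), "vertical_fov" (degrees; the focal length in pixels is half the picture's height over the tangent of half this angle, whatever the lens; pixels are square), "cx", "cy" (the principal point, pixels), "rvec" (rotation vector, rad) and "tvec" (3), from world to camera coordinates, as OpenCV has them. Camera axes: x right, y down, z forward; pixel columns grow to the right and rows downward; lengths in m; the calibration is good to about 2 mm. A picture is of the moment at which its call begins. There is no depth.
- ctrl.close_job(): hands the job in; it is judged then, once.
Trained networks look in a picture, given as the dict that the camera call returned (one of the last four; its "shot" number tells which), for a name from the list of things; names that differ only in an ending like _2 or _b are one class to them, and where a whole thing is asked for, a point or a joint stands for the part that bears it (a point fixed in the world has none). Each returns a list of dicts, best first, with "conf" (0 to 1); they miss things now and then, are a little off and sometimes report something else, mostly with a low value. They report only what shows in the picture. A call takes as long as a camera call.
- ctrl.boxes_of(picture, thing): "xy" ([column, row] as shares, 0 to 1, of the picture: columns of its width, rows of its height, amid what is visible of it).
- ctrl.cut_out(picture, thing): "pixels" (400x640 bool, what is visible of it) and "xy" ([column, row] as shares, 0 to 1, of the picture: columns of its width, rows of its height, amid what is visible of it).
The state is a dict: "clock": time; "joint_pos": joint angles; "qvel": joint speeds; "tau": joint torques, N m; "tool_pos": TCP position; "orientation": TCP orientation; "force": force on the tool from outside, world axes, zero at the start; "moment": the same for the moment, N m; "opening": finger opening in m; "gripper_force": force on a finger pad.
Only numpy, scipy, OpenCV 4.12 (cv2) and the standard library are available. Lean on these libraries where they do the work, as an engineer would, in place of code of your own. Each camera call takes 0.05 s, during which the arm holds its last target. There are 200 camera calls.

## Working session

There is one attempt and no reset: what is moved stays moved. The work goes in short steps, Python scripts to look and compute and a tool call to move; the robot and the scene stay as the last step left them, time stands still between calls to the robot, and variables do not carry over. Pictures are saved under pics/ and viewed, at most 10 in all, crops included, and the job is handed in when it is done.

Besides the shell and the picture viewer there is one more tool, called after "Request:" as a command line: name --argument value ..., lists and objects as JSON in quotes. send_rows: Moves the arm, as the interface text tells. Shift numbers are shares of 800 mm and turn numbers shares of 90 degrees, none past 1 either way. Its arguments: {"type":"object","properties":{"deltas":{"type":"array","items":{"type":"array"}},"gripper":{"type":"number"}},"required":["deltas"]}

```bash
mkdir -p pics; cat > h.py <<'E'
import numpy as np, cv2
from plant import ctrl
from scipy.spatial.transform import Rotation as Ro
def ray(p,uv):
    f=200/np.tan(np.radians(p["vertical_fov"])/2)
    R=cv2.Rodrigues(np.array(p["rvec"],float))[0]; t=np.array(p["tvec"],float).ravel()
    d=R.T@np.array([(uv[0]-p["cx"])/f,(uv[1]-p["cy"])/f,1]); return -R.T@t,d
def onz(p,uv,z):
    c,d=ray(p,uv); return c+d*(z-c[2])/d[2]
def proj(p,X):
    f=200/np.tan(np.radians(p["vertical_fov"])/2)
    R=cv2.Rodrigues(np.array(p["rvec"],float))[0]; t=np.array(p["tvec"],float).ravel()
    q=np.atleast_2d(X)@R.T+t; return q[:,:2]/q[:,2:]*f+[p["cx"],p["cy"]]
E
python3 - <<'E'
from h import *
o=ctrl.get_obs(); print(o)
for n in ["scene","side","wrist"]:
    p=ctrl.snapshot(n); cv2.imwrite(f"pics/{n}1.png",p["color"][:,:,::-1])
    print(n,p["cx"],p["cy"],p["vertical_fov"],ray(p,(320,200)))
    for t,z in [("rocker",.07)]+[(f"plug{i}",.0725) for i in range(1,6)]+[("doll",.05),("dowel",.03),("glue",.075),("house",.06)]:
        for b in ctrl.boxes_of(p,t)[:2]:
            uv=np.array(b["xy"])*[640,400]; print(t,round(b["conf"],2),uv.round(1),onz(p,uv,z).round(4))
E
```

```text
{'clock': 0.0, 'joint_pos': array([ 8.24551747e+01,  2.05901262e+01,  6.34938350e-01, -2.04515018e-02,
       -7.01366563e+01, -1.65076660e+01]), 'qvel': array([ 0.01039648,  0.04266338,  0.05636505, -0.06830118, -0.01656064,
       -0.03994678]), 'tau': array([ 2.21019204e-04, -5.82716596e+01,  2.93053347e+01,  6.99751407e+00,
        6.99750308e-03, -1.34531742e-04]), 'tool_pos': array([0.27496308, 0.61604234, 0.29124519]), 'orientation': array([ 1.79906478e+02, -7.66599932e-03, -2.40594495e+01]), 'force': array([0.54077628, 0.45500954, 0.41316293]), 'moment': array([-0.03024655, -0.01631726, -0.01265589]), 'gripper_force': 0.0, 'opening': 0.08779305697229917}
scene 327.30530159357284 197.8514403427922 55.59078972833099 (array([1.09491003, 0.54556346, 0.53426072]), array([-0.55010019, -0.65864844, -0.51378479]))
rocker 0.96 [377.8 215.3] [0.5434 0.0858 0.07  ]
plug1 0.23 [247.3 145.7] [ 0.5592 -0.4465  0.0725]
plug1 0.16 [379.3 210. ] [0.5273 0.0756 0.0725]
plug2 0.23 [247.3 145.7] [ 0.5592 -0.4465  0.0725]
plug2 0.16 [379.3 210. ] [0.5273 0.0756 0.0725]
plug3 0.23 [247.3 145.7] [ 
[... 364 characters left out ...]
]
dowel 0.75 [416.9 258.8] [0.5563 0.2094 0.03  ]
glue 0.83 [543.7 277.4] [0.477 0.417 0.075]
house 0.97 [244.6 147.1] [ 0.557 -0.469  0.06 ]
side 313.93523314378655 195.13256922355131 49.10933778836349 (array([ 0.43384672, -0.99058584,  0.68784125]), array([ 0.12397353,  0.83559367, -0.53547116]))
rocker 0.81 [302.5 188.4] [0.5388 0.0412 0.07  ]
doll 0.76 [325.1 190.5] [0.6035 0.0514 0.05  ]
dowel 0.51 [343.9 327.1] [ 0.5601 -0.4219  0.03  ]
glue 0.97 [264.2 138.1] [0.4506 0.3871 0.075 ]
house 0.64 [344.1 326. ] [ 0.5554 -0.4453  0.06  ]
wrist 320.9536023323203 203.79037731377437 61.539584590246164 (array([0.34964109, 0.58365136, 0.38399014]), array([-0.26347064,  0.12077426, -0.95714794]))
```

View pics/scene1.png

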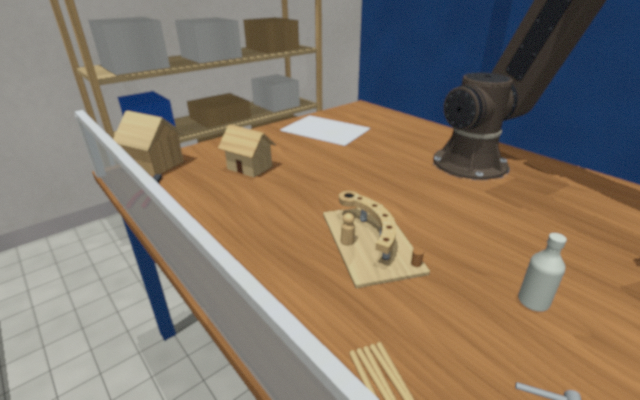

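View pics/side1.png

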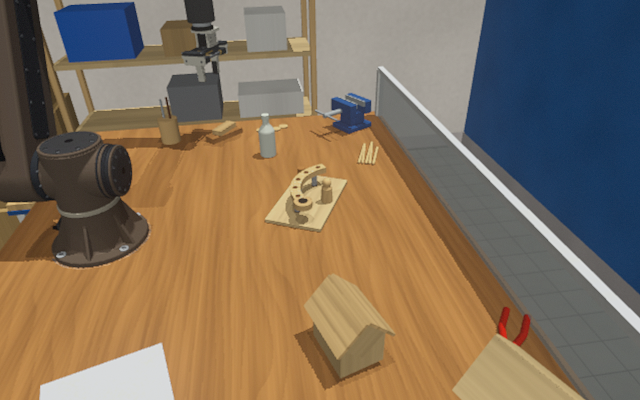

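The scene view shows the rocker on its plate: the eye is at about (348,197) and the square end at (387,242). In the side view they are at (303,203) and (322,168). The hollow and the doll face world +x, and the bottle is at about (0.46,0.40).

```bash
python3 - <<'E'
from h import *
for n,e,s in [("scene",(348,197),(386,245)),("side",(303,203),(322,168))]:
    p=ctrl.snapshot(n); print(n,onz(p,e,.07),onz(p,s,.07))
p=ctrl.snapshot("wrist");o=ctrl.get_obs()
T=Ro.from_euler("xyz",o["orientation"],degrees=True).as_matrix()
c,d=ray(p,(p["cx"],p["cy"])); print("cam in tool",T.T@(c-o["tool_pos"]),T.T@d)
tgt=np.array([.54,.075,.29]); print("shift share for tgt", T.T@(tgt-o["tool_pos"])/.8, "\n",T.round(3))
E
```

```text
scene [ 0.53769606 -0.01606862  0.07      ] [0.61103848 0.16947015 0.07      ]
side [ 0.53091475 -0.0329509   0.07      ] [0.61057807 0.14845414 0.07      ]
cam in tool [ 0.08138781 -0.00052376 -0.09182664] [-3.00577313e-01 -1.04495881e-04  9.53757447e-01]
shift share for tgt [0.57816779 0.48296499 0.00272204] 
 [[ 0.913 -0.408 -0.   ]
 [-0.408 -0.913 -0.   ]
 [-0.     0.    -1.   ]]
```

Request:
send_rows --deltas '[[[0.04,0.033,0],0],[[0.08,0.065,0],0],[[0.12,0.098,0],0],[[0.16,0.13,0],0],[[0.2,0.163,0],0]]' --gripper 0

```text
clock: 2.22
tool_pos: [0.3685, 0.4304, 0.2923]
orientation: [-180.0, -0.0, -24.0]
force: [1.7, -0.3, 1.4]
opening: 0.0597
gripper_force: 0.0
```

Request:
send_rows --deltas '[[[0.04,0.033,0],0],[[0.08,0.065,0],0],[[0.12,0.098,0],0],[[0.16,0.13,0],0],[[0.2,0.163,0],0]]'

```text
clock: 2.63
tool_pos: [0.4615, 0.246, 0.2926]
orientation: [-179.9, -0.0, -24.0]
force: [1.3, 0.2, -0.2]
opening: 0.0266
gripper_force: 0.0
```

Request:
send_rows --deltas '[[[0.04,0.033,0],0],[[0.08,0.065,0],0],[[0.12,0.098,0],0],[[0.16,0.13,0],0],[[0.18,0.148,0],0]]'

```text
clock: 3.05
tool_pos: [0.5455, 0.0777, 0.2923]
orientation: [180.0, -0.0, -24.1]
force: [-0.6, 0.7, 1.2]
opening: 0.0007
gripper_force: 0.0
```

Request:
send_rows --deltas '[[[0,0,0],0.07],[[0,0,0],0.14],[[0,0,0],0.21],[[0,0,0],0.28],[[0,0,0],0.35]]'

```text
clock: 3.47
tool_pos: [0.5443, 0.0808, 0.2923]
orientation: [-180.0, -0.0, -55.9]
force: [-0.0, 0.7, 0.1]
opening: 0.0002
gripper_force: 0.0
```

Request:
send_rows --deltas '[[[0,0,0],0.07],[[0,0,0],0.14],[[0,0,0],0.21],[[0,0,0],0.28],[[0,0,0],0.35]]'

```text
clock: 3.88
tool_pos: [0.5443, 0.081, 0.2923]
orientation: [-180.0, 0.0, -87.4]
force: [0.0, 1.1, -0.4]
opening: 0.0004
gripper_force: 0.0
```

Request:
send_rows --deltas '[[[0,0,0],0.07],[[0,0,0],0.14],[[0,0,0],0.21],[[0,0,0],0.28],[[0,0,0],0.28]]'

```text
clock: 4.3
tool_pos: [0.5443, 0.081, 0.2923]
orientation: [-180.0, 0.0, -112.5]
force: [-0.0, -0.1, 0.1]
opening: 0.0004
gripper_force: 0.0
```

```bash
python3 - <<'E'
from h import *
import pickle
p=ctrl.snapshot("wrist"); cv2.imwrite("pics/w2.png",p["color"][:,:,::-1]); pickle.dump(p,open("w2.pkl","wb"))
print(ctrl.get_obs()["tool_pos"])
for t,z in [(f"plug{i}",.0725) for i in range(1,2)]+[("rocker",.07),("doll",.05),("dowel",.03)]:
    for b in ctrl.boxes_of(p,t)[:8]:
        uv=np.array(b["xy"])*[640,400]; print(t,round(b["conf"],2),uv.round(1),onz(p,uv,z).round(4))
E
```

```text
[0.5442675  0.08096054 0.292259  ]
plug1 0.62 [311.8 101.4] [0.5215 0.0057 0.0725]
plug1 0.57 [336.4 143. ] [0.5149 0.0481 0.0725]
plug1 0.49 [340.  198.3] [0.5314 0.0987 0.0725]
rocker 0.63 [320.5 127.9] [0.5233 0.0301 0.07  ]
doll 0.55 [254.  182.1] [0.6075 0.0556 0.05  ]
doll 0.17 [314.1 142.4] [0.5351 0.0421 0.05  ]
```

View pics/w2.png

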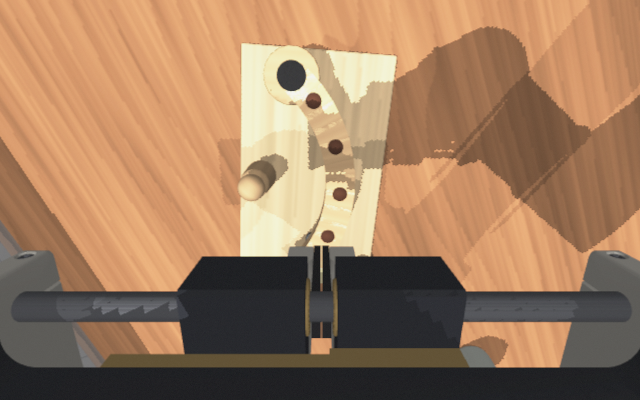

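The wrist view shows the eye hole at (291,76) and plugs 1–4 at (314,101), (336,147), (340,194) and (328,237). Plug 5 is hidden by the gripper, and the doll is at (255,182). I'll fit the arc model to these.

```bash
cat > fit.py <<'E'
from h import *
import pickle
from scipy.optimize import least_squares
p=pickle.load(open("w2.pkl","rb")); hsv=cv2.cvtColor(p["color"],cv2.COLOR_RGB2HSV); g=p["color"].astype(int)
P=[]
for u,v in [(314,101),(336,147),(340,194),(328,237)]:
    s=g[v-11:v+12,u-11:u+12]; m=(s.max(2)<115)&(s[:,:,0]>s[:,:,2]*1.25)
    n,l,st,c=cv2.connectedComponentsWithStats(m.astype(np.uint8)); k=1+st[1:,4].argmax()
    P.append(c[k]+[u-11,v-11]); print(P[-1].round(1),st[k,2:])
P.append([291,75.5])
W=np.array([onz(p,q,z)[:2] for q,z in zip(P,[.071]*4+[.07])]); print(W.round(4))
a=np.arange(2,-3,-1)*46/130
pl=lambda off:np.c_[.13*np.cos(a+off)-.13,.13*np.sin(a+off)]
def model(x):
    R=np.array([[np.cos(x[2]),-np.sin(x[2])],[np.sin(x[2]),np.cos(x[2])]])
    return np.r_[pl(x[3]),[[-.052,.104]]]@R.T+x[:2]
r=least_squares(lambda x:(model(x)[[0,1,2,3,5]]-W).ravel(),[.53,.08,np.radians(157),0])
print(r.x,"deg",np.degrees(r.x[2:]),"\nres mm",(r.fun.reshape(-1,2)*1e3).round(1)); M=model(r.x)[:5]; print(M.round(4)); np.save("plugs.npy",M)
o=ctrl.get_obs(); T=Ro.from_euler("xyz",o["orientation"],degrees=True).as_matrix()
cur=o["tool_pos"]
for m in M: print("tool-shift shares",(T.T@(np.r_[m,.1385]-cur)/.8).round(4))
E
python3 fit.py
```

```text
[312.9 103.5] [15 10 99]
[335.2 146.7] [ 15  15 166]
[340.2 194.1] [13 13 85]
[328.4 236.3] [12 11 70]
[[ 0.5213  0.0077]
 [ 0.5172  0.051 ]
 [ 0.5297  0.0953]
 [ 0.5569  0.1319]
 [ 0.5299 -0.0212]]
[ 5.29764787e-01  9.53392603e-02  2.68406518e+00 -2.21696635e-03] deg [ 1.53785607e+02 -1.27022815e-01] 
res mm [[-0.9 -1.7]
 [-0.1  0.6]
 [ 0.2  0.3]
 [ 0.2  0.5]
 [ 0.6  0.3]]
[[0.5204 0.006 ]
 [0.5171 0.0517]
 [0.5299 0.0956]
 [0.5571 0.1324]
 [0.5954 0.1575]]
tool-shift shares [ 0.0981 -0.0075  0.1922]
tool-shift shares [0.0467 0.0177 0.1922]
tool-shift shares [-0.0102  0.0236  0.1922]
tool-shift shares [-0.0656  0.0094  0.1922]
tool-shift shares [-0.1126 -0.0231  0.1922]
```

Request:
send_rows --deltas '[[[0.025,-0.002,0.035],0],[[0.05,-0.004,0.07],0],[[0.075,-0.006,0.11],0],[[0.098,-0.0075,0.14],0],[[0.098,-0.0075,0.159],0]]'

```text
clock: 4.97
tool_pos: [0.5174, 0.0036, 0.1623]
orientation: [179.8, -0.1, -112.3]
force: [-1.0, 0.1, -0.7]
opening: 0.0005
gripper_force: 0.0
```

Request:
send_rows --deltas '[[[0,0,0.01],0],[[0,0,0.02],0],[[0,0,0.03],0],[[0,0,0.036],0],[[0,0,0.04],0]]'

```text
clock: 5.38
tool_pos: [0.5208, 0.0067, 0.133]
orientation: [-180.0, 0.0, -112.2]
force: [0.4, 0.3, 2.8]
opening: 0.0002
gripper_force: 1.2
```

Request:
send_rows --deltas '[[[0,0,0],0],[[0,0,0],0],[[0,0,0],0],[[0,0,0],0],[[0,0,0],0]]'

```text
clock: 5.8
tool_pos: [0.5206, 0.0064, 0.1335]
orientation: [-179.9, 0.1, -112.2]
force: [0.5, 1.7, 2.3]
opening: 0.0002
gripper_force: 0.9
```

```bash
python3 - <<'E'
from h import *
o=ctrl.get_obs(); print(o["tool_pos"],o["force"],np.load("plugs.npy")[0])
p=ctrl.snapshot("wrist"); cv2.imwrite("pics/w3.png",p["color"][:,:,::-1])
E
```

```text
[0.52056719 0.00639117 0.13348682] [0.5294156  1.71112662 2.27073549] [0.5203696  0.00601024]
```

View pics/w3.png

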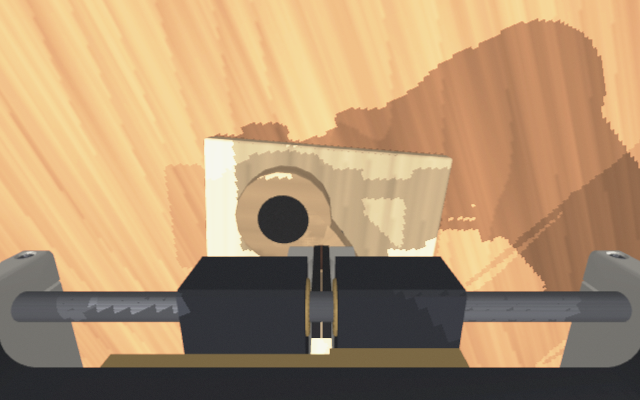

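The tips sit on plug 1 with about 2.3 N. The eye hole is at (283,219), just ahead of the fingers, which fits the arc model. Now I'll slide along the arc.

Request:
send_rows --deltas '[[[-0.013,0.0075,0],0],[[-0.026,0.0145,0],0],[[-0.039,0.0205,0],0],[[-0.0515,0.025,0],0],[[-0.0515,0.025,0],0]]'

```text
clock: 6.27
tool_pos: [0.5174, 0.054, 0.1331]
orientation: [-180.0, 0.0, -112.1]
force: [0.6, 0.7, 2.1]
opening: 0.0
gripper_force: 1.0
```

Request:
send_rows --deltas '[[[0,0,0],0],[[0,0,0],0],[[0,0,0],0],[[0,0,0],0],[[0,0,0],0]]'

```text
clock: 6.68
tool_pos: [0.5174, 0.0517, 0.133]
orientation: [-180.0, 0.0, -112.3]
force: [0.3, 1.7, 1.7]
opening: 0.0004
gripper_force: 1.0
```

Request:
send_rows --deltas '[[[-0.014,0.003,0],0],[[-0.0285,0.005,0],0],[[-0.043,0.006,0],0],[[-0.057,0.006,0],0],[[-0.057,0.006,0],0]]'

```text
clock: 7.1
tool_pos: [0.5313, 0.0982, 0.133]
orientation: [-180.0, 0.0, -112.2]
force: [0.5, 0.9, 3.1]
opening: 0.0002
gripper_force: 1.1
```

Request:
send_rows --deltas '[[[0,0,0],0],[[0,0,0],0],[[0,0,0],0],[[0,0,0],0],[[0,0,0],0]]'

```text
clock: 7.52
tool_pos: [0.5301, 0.0957, 0.1331]
orientation: [-180.0, 0.0, -112.3]
force: [0.4, 0.4, 1.4]
opening: 0.0005
gripper_force: 1.0
```

```bash
python3 - <<'E'
from h import *
o=ctrl.get_obs(); print(o["tool_pos"],o["force"],np.load("plugs.npy")[2:])
p=ctrl.snapshot("wrist"); cv2.imwrite("pics/w4.png",p["color"][:,:,::-1])
E
```

```text
[0.53011739 0.09568274 0.13310065] [0.41109549 0.42405963 1.41118331] [[0.52989238 0.09559768]
 [0.55709781 0.13239277]
 [0.59536759 0.15748138]]
```

View pics/w4.png

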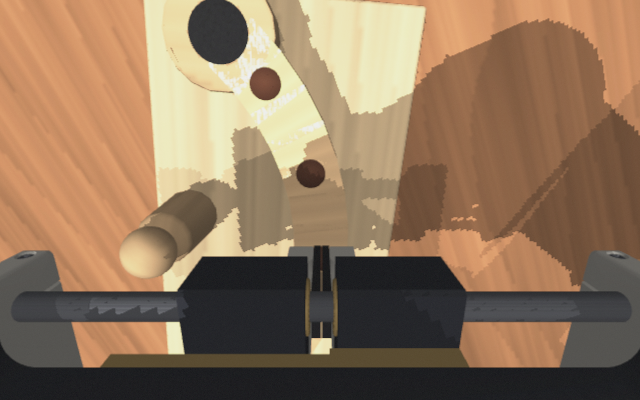

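Behind the fingers, plugs 1 (265,84) and 2 (311,173) are visible and the doll still stands at (150,250). I'll carry on to plugs 4 and 5, then lift.

Request:
send_rows --deltas '[[[-0.014,-0.0015,0],0],[[-0.028,-0.004,0],0],[[-0.042,-0.0085,0],0],[[-0.0555,-0.014,0],0],[[-0.0555,-0.014,0],0]]'

```text
clock: 7.98
tool_pos: [0.5593, 0.1348, 0.1329]
orientation: [-179.9, 0.0, -112.2]
force: [1.7, 0.7, 3.5]
opening: 0.0007
gripper_force: 1.1
```

Request:
send_rows --deltas '[[[0,0,0],0],[[0,0,0],0],[[0,0,0],0],[[0,0,0],0],[[0,0,0],0]]'

```text
clock: 8.4
tool_pos: [0.5572, 0.1326, 0.1332]
orientation: [-180.0, 0.0, -112.3]
force: [0.5, 0.9, 2.2]
opening: 0.0005
gripper_force: 1.0
```

Request:
send_rows --deltas '[[[-0.012,-0.007,0],0],[[-0.024,-0.015,0],0],[[-0.036,-0.0235,0],0],[[-0.047,-0.0325,0],0],[[-0.047,-0.0325,0],0]]'

```text
clock: 8.82
tool_pos: [0.5976, 0.1588, 0.1326]
orientation: [-180.0, 0.0, -112.2]
force: [1.8, 0.8, 1.8]
opening: 0.0003
gripper_force: 1.1
```

Request:
send_rows --deltas '[[[0,0,0],0],[[0,0,0],0],[[0,0,0],0],[[0,0,0],0],[[0,0,0],0]]'

```text
clock: 9.23
tool_pos: [0.5955, 0.1576, 0.1332]
orientation: [-180.0, 0.0, -112.2]
force: [0.2, 0.8, 1.6]
opening: 0.0004
gripper_force: 1.0
```

```bash
python3 - <<'E'
from h import *
o=ctrl.get_obs(); print(o["tool_pos"],o["force"])
p=ctrl.snapshot("wrist"); cv2.imwrite("pics/w5.png",p["color"][:,:,::-1])
E
```

```text
[0.59547039 0.15763716 0.13323155] [0.24280644 0.76919376 1.64957751]
```

View pics/w5.png

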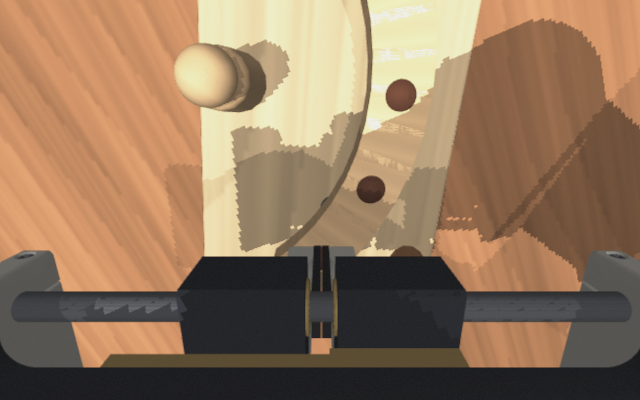

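Plugs 3 (401,95) and 4 (371,189) are visible, and the tips rest on plug 5. The dowel at (407,253) is lower than the tips. Now I'll lift clear.

Request:
send_rows --deltas '[[[0,0,-0.02],0],[[0,0,-0.06],0],[[0,0,-0.1],0],[[0,0,-0.15],0],[[0,0,-0.2],0]]'

```text
clock: 9.7
tool_pos: [0.5942, 0.157, 0.2936]
orientation: [179.9, -0.1, -112.3]
force: [1.0, 0.9, 0.2]
opening: 0.0006
gripper_force: 0.0
```

Request:
send_rows --deltas '[[[0,0,0],0],[[0,0,0],0],[[0,0,0],0],[[0,0,0],0],[[0,0,0],0]]'

```text
clock: 10.12
tool_pos: [0.5948, 0.1573, 0.2914]
orientation: [179.9, -0.1, -112.3]
force: [-0.1, -0.9, 0.2]
opening: 0.0009
gripper_force: 0.0
```

```bash
python3 - <<'E'
from h import *
p=ctrl.snapshot("scene"); cv2.imwrite("pics/s6.png",p["color"][:,:,::-1])
for t in ["doll","dowel","glue","house"]:
    b=ctrl.boxes_of(p,t); print(t,[(np.array(x["xy"])*[640,400]).round(1) for x in b[:1]])
print(ctrl.get_obs()["tool_pos"])
E
```

```text
doll [array([347.8, 228.2])]
dowel [array([415.6, 255.1])]
glue [array([542.8, 278.1])]
house [array([246.6, 150.7])]
[0.59544487 0.15762023 0.29234966]
```

View pics/s6.png

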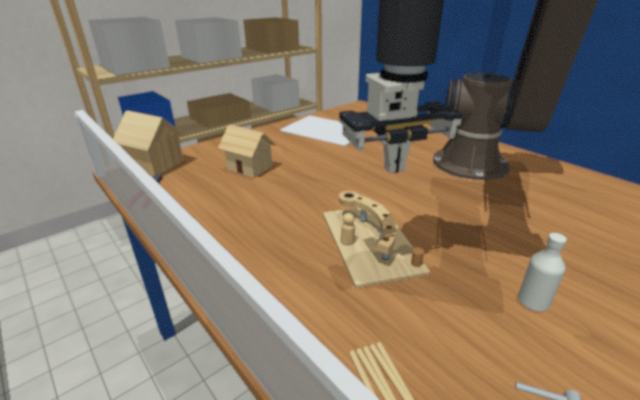

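The hand is clear, and the doll (348,228), dowel (416,257), glue bottle (543,278) and house (246,150) stand where they began.

```bash
python3 -c "
from plant import ctrl; print(ctrl.close_job())"
```

```text
the job is handed in; nothing more can be done
None
```

I ran the fingertips over all five plug heads in order, from the eye end to the square end, at about 1.5–3.5 N. The hand finished clear with nothing around the rocker disturbed, and the job is handed in; no verdict came back.

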